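Next slide in, head down to its stop, two turns back, hold the crank

ROBOT

A 6-joint arm with a two-finger parallel gripper is mounted at the origin on the work surface. World frame = base frame: x ahead of the robot, y to its left, z up, the work surface at z = 0. Lengths are in m, angles in rad, forces in N, time in s.
With the tool pointing down it reaches from about 0.325 to 0.75 m from the base axis. Payload 7.6 kg.
Tool frame: the origin (TCP) lies between the finger pads; the fingertips stand 22 mm ahead of it and the grasp point (between the pads) lies 3 mm ahead of it; x points along the fingers, y is the direction in which the jaws open and shut, and the axes are right-handed (so a half turn about x gives the same grasp; the last joint's range is limited). The gripper opens to 85 mm and grips with 20 to 120 N. Pads are 22 mm wide; open, the fingers measure 114 mm over their backs; the gripper's body (76 mm by 85 mm) begins 54 mm behind the grasp point. The pads swing forward as they close: fully open they stand 13 mm farther back than shut.
Start: joints at [-1.299, 0.052, 1.401, -0, 1.689, -0.07], TCP at [0.176, -0.495, 0.253] pointing down, gripper open.
Joint ranges: [-2.9, 2.9], [-0.91, 2.17], [0.12, 2.37], [-1.06, 4.2], [0.26, 2.73], [-2.93, 2.93]. Speed limits (rad/s): [2.57, 2.57, 3.01, 3.14, 3.14, 3.14].

INTERFACE

Orientations are given as [roll, pitch, yaw] about the fixed x, y, z axes, in that order (R = Rz(yaw) Ry(pitch) Rx(roll)).
In Python, from rig import observe, optics, workorder, cut_out gives the robot as it stands. The module is installed in compiled form; this text tells all that it offers.
- The arm moves only by the tool arm_command, never from a script. Its arguments are lists of equal length, an entry for each row: "slide": the shift along the tool's x, y, z in mm, a list of three; "dr": the turn, a rotation vector about the tool's x, y, z in degrees, a list of three; "gripper": the opening, from 0 (shut) to 1 (fully open). A call has 1 to 20 rows; each row is the pose to reach, as a shift and turn from the pose commanded when the call began, along the tool's axes at that moment; what a row does not reach only later rows make up. A row lasts 1/8 s, in which the tool goes at most 62.5 mm and 10.7 degrees, less where a joint would pass 70% of its speed; a pose out of reach is approached as far as the arm can. A call with a gripper value outside its range is refused whole. The fingers move at their own pace and stop on an object; "newtons" is the grip in N (left out, the last holds). Time passes only in rows, so rows that repeat a pose let the fingers close. It gives the time, the measured TCP pose, the force and the opening at its end, in the units of the state.
- observe(): the state, without advancing time (a new reading comes with each control period).
- optics.capture(name): name is "scene" or "side" or "wrist"; returns a dict with "color" (480x640x3 uint8, blue, green, red), "z_map" (480x640 float32, m along the optical axis (not along the pixel's ray), 0 where there is no reading), "fx", "fy", "cx", "cy" (pixels), "camera_from_world" (4x4, takes a point from world to camera coordinates). Camera axes: x right, y down, z forward; pixel columns grow to the right and rows downward; lengths in m; the calibration is good to about 2 mm. A picture is of the moment at which its call begins.
- workorder.sign_off(): hands the job in, once; it reports no verdict.
Trained networks look in the newest picture that a camera, given by its name, has taken for a name from the list of things; names that differ only in an ending like _2 or _b are one class to them, and where a whole thing is asked for, a point or a joint stands for the part that bears it (a point fixed in the world has none). Each returns a list of dicts, best first, with "score" (0 to 1); they miss things now and then, are a little off and sometimes report something else, mostly with a low value. They report only what shows in the picture. A call takes as long as a camera call.
- cut_out(camera, name): "mask" (480x640 bool, what is visible of it) and "at" ([column, row] in pixels, amid what is visible of it).
The state is a dict: "clock": time; "qpos": joint angles; "dq": joint speeds; "joint_torque": joint torques, N m; "ee_pos": TCP position; "eef_rot": TCP orientation; "force": force on the tool from outside, world axes, zero at the start; "moment": the same for the moment, N m; "grip_width": finger opening in m.
Only numpy, scipy, OpenCV 4.12 (cv2) and the standard library are available. Lean on these libraries where they do the work, as an engineer would, in place of code of your own. Each camera call takes 0.05 s, during which the arm holds its last target.

TASK

Turn the round slide table of the viewer one click counter-clockwise as seen from above (one position, 60 degrees, not two), so that the next slide settles under the viewing head. Then grip the crank handle of the wheel on top of the column, wind it clockwise until the wheel comes against its stop, and from the stop back it off counter-clockwise by exactly two full turns. Finish still gripping the crank handle between the fingers at that position: do not let go; and leave the other things on the desk undisturbed.

Things in the scene. Friction and masses are not known exactly. Their poses are not given: they have to be found in the camera images.
- viewer: Cream slide viewer fixed on the desk. Origin: underside of its base plate, on the desk; z up. Base plate 220 (x) x 400 (y) x 12 mm high. In this frame the round slide table turns about the vertical axis x 0, y -95 mm; the square column (62 x 62 mm, 165 mm high) and the wheel's vertical axis are at x 0, y +75 mm.
- table_axis (a point): Centre of the slide table's upper face, 72 mm above the desk; axes as the viewer's. The table is a black disc of radius 105 mm with six glass slides lying radially and, midway between them, six upright round steel posts, 10 mm in diameter, 35 mm tall (tops 107 mm above the desk), on a circle of radius 90 mm.
- slide_table (a joint): Table angle (rad), counter-clockwise from above positive, 0 at the start; then the posts stand at 0, 60, 120, 180, 240, 300 degrees from the viewer's +x about the table axis. Clicks into a position every 60 degrees (1.047); leaving one takes 3 to 4 N sideways on a post, and past halfway it pulls itself into the next.
- head_tip (a point): Lower end of the viewing head, over the slide table 60 mm from its axis towards the column; 80 mm above the desk when fully down, 4 mm higher per turn of the wheel. Above it a cylinder 44 mm across and 74 mm high, joined to the column by an arm 30 mm wide.
- wheel_axis (a point): Point on the wheel's vertical axis 194 mm above the desk, the height of the upper side of its rim; axes as the viewer's. Aluminium three-spoked wheel, 108 mm across, on top of the column; hub no higher than 196 mm.
- wheel (a joint): Wheel angle (rad), counter-clockwise from above positive. 0 = firm stop at the clockwise end, head fully down; the other end is at 20. Starts between a quarter turn and one turn open. Friction only, about 1 to 2 N at the handle; stays where it is left. At 0 the handle lies in the viewer's +x direction from the wheel's axis.
- handle: Black upright round crank handle on the wheel's rim, 18 mm in diameter, 44 mm tall, on a circle of radius 48 mm about the wheel's axis; it spins freely on its own pin. Origin: centre of its underside, 196 mm above the desk (top at 240 mm); z up.
- dropper: amber glass dropper bottle, 26 mm across, 60 mm tall, standing on the viewer's base plate beyond the column; origin at the centre of its underside; not to be disturbed
- dish: small round glass dish, 52 mm across, 14 mm high, on the viewer's base plate on the column's robot side; origin at the centre of its underside; not to be disturbed
- slide_box: flat wooden slide box 170 x 95 x 34 mm on the desk on the slide-table side of the viewer; origin at the centre of its underside; not to be disturbed
- beaker: glass beaker 68 mm across, 90 mm high, behind the viewer; origin at the centre of its underside; not to be disturbed
- jar: closed glass specimen jar 60 mm across, 85 mm tall, behind the viewer; origin at the centre of its underside; not to be disturbed
- textbook: textbook 260 x 187 x 16 mm on the desk on the column side of the viewer; origin at the centre of its underside; not to be disturbed

How it is judged:
On the way, in this order (a step that is already met when the one before it is completed fails the run):
1. the slide table has clicked into the next position, one step counter-clockwise (value of joint slide_table between 0.9272 and 1.1672 rad and value of joint wheel above 0.5 rad), for 0.2 s.
2. the wheel is wound clockwise to its stop (value of joint wheel below 0.12 rad and value of joint slide_table between 0.9272 and 1.1672 rad), for 0.1 s.
At the end, for the whole second after the job is handed in: The slide table rests one position (1.047 rad, within 0.12) on from the start; the wheel, after having been at its stop, stands at rest two full turns open (12.57 rad, within 0.2 rad); the fingers still grip the crank handle (more than 3 N, grasp point within 15 mm of its axis) (value of joint wheel between 12.3664 and 12.7664 rad and value of joint slide_table between 0.9272 and 1.1672 rad and contact force between the fingers and handle above 3 N and horizontal distance between the grasp point and handle below 0.015 m and velocity of joint wheel between -0.1 and 0.1 rad/s); the arm keeps its last pose, push and grip.
It fails at once if the slide table is turned past the next position, or a position the wrong way (value of joint slide_table above 1.6 rad or value of joint slide_table below -0.55 rad).
It fails at once if one of the other things on the desk is pushed away or tipped (distance of any of dropper, dish, slide_box, beaker, jar, textbook from where it was at the start of the episode above 0.03 m or angle between any of dropper, dish, slide_box, beaker, jar, textbook's own z axis and vertical above 0.5 rad).
It also fails if it takes over 72 s, if anything falls off the work surface, if the arm or the gripper's body presses on something with over 40 N, if the wrist force passes 120 N, or if a joint passes its speed limit or range.

## Working session

There is one attempt and no reset: what is moved stays moved. The work goes in short steps, Python scripts to look and compute and a tool call to move; the robot and the scene stay as the last step left them, time stands still between calls to the robot, and variables do not carry over. Pictures are saved under pics/ and viewed, and the job is handed in when it is done.

Besides the shell and the picture viewer there is one more tool, called after "Request:" in YAML: its name, and indented under it one key for each argument. arm_command: Moves the arm, as the interface text tells. Its arguments: {"type":"object","properties":{"slide":{"type":"array","items":{"type":"array","items":{"type":"number"}}},"dr":{"type":"array","items":{"type":"array","items":{"type":"number"}}},"gripper":{"type":"array","items":{"type":"number"}},"newtons":{"type":"number"}},"required":["slide","dr","gripper"]}

```bash
mkdir -p pics
cat > h.py <<'E'
import numpy as np, cv2
from rig import observe, optics, workorder, cut_out
def cap(n,fn=None):
    c=optics.capture(n)
    if fn: cv2.imwrite('pics/'+fn,c['color'])
    return c
def world(c,u,v,z):
    Z=z; p=np.stack([(u-c['cx'])/c['fx']*Z,(v-c['cy'])/c['fy']*Z,Z,np.ones_like(Z)],0)
    return (np.linalg.inv(c['camera_from_world'])@p.reshape(4,-1))[:3].T
def cloud(c,mask):
    v,u=np.nonzero(mask&(c['z_map']>0)); return world(c,u.astype(float),v.astype(float),c['z_map'][v,u].astype(float))
def pix(c,p):
    q=c['camera_from_world']@np.append(p,1); return q[0]/q[2]*c['fx']+c['cx'],q[1]/q[2]*c['fy']+c['cy']
E
python3 - <<'E'
from h import *
s=observe(); print(s)
for n in ['scene','side','wrist']:
    c=cap(n,n+'0.png'); print(n,np.linalg.inv(c['camera_from_world'])[:3].round(3).tolist(),c['fx'])
    for t in ['viewer','table_axis','handle','wheel','dropper','dish','slide_box','beaker','jar','textbook']:
        for r in cut_out(n,t)[:2]:
            P=cloud(c,r['mask'])
            if len(P): print(n,t,round(r['score'],2),np.round(r['at']),np.median(P,0).round(3),P.min(0).round(3),P.max(0).round(3))
E
```

```text
{'clock': 0.0, 'qpos': array([-1.29932469e+00,  5.28578584e-02,  1.40177193e+00, -8.64990567e-06,
        1.68858332e+00, -7.03032565e-02]), 'dq': array([-4.79157550e-04, -7.49799102e-06, -2.35920806e-04,  2.19135904e-03,
       -1.07634498e-04, -7.58996046e-04]), 'joint_torque': array([ 2.17224169e-04, -3.81672013e+01, -3.60183764e+01, -6.18110107e-06,
        6.13129712e-03, -2.03902772e-06]), 'ee_pos': array([ 0.17590288, -0.49436258,  0.25243752]), 'eef_rot': array([-1.63579765,  1.56917585,  1.84756888]), 'force': array([-0.07660951, -0.2369603 , -0.81931399]), 'moment': array([-0.01061653,  0.00167799, -0.04415795]), 'grip_width': 0.0855248981491421}
scene [[-0.671, 0.504, -0.544, 1.248], [0.741, 0.477, -0.472, 0.672], [0.021, -0.72, -0.694, 0.954]] 510.4031214542156
scene viewer 0.77 [290. 238.] [ 0.592 -0.007  0.066] [ 0.339 -0.299 -0.005] [0.711 0.175 0.242]
scene table_axis 0.67 [289. 238.] [ 0.592 -0.006  0.066] [ 0.324 -0.308 -0.005] [0.745 0.177 0.243]
scene table_axis 0.63 [204. 199.] [ 0.626 -0.322  0.033] [ 0.496 -0.434 -0.004] [ 0.708 -0.198  0.108]
scene handle 0.59
[... 1195 characters left out ...]
11] [0.628 0.143 0.075]
side dish 0.57 [399. 281.] [0.469 0.086 0.018] [0.444 0.062 0.008] [0.492 0.117 0.032]
side slide_box 0.62 [351. 150.] [ 0.611 -0.325  0.033] [ 0.52  -0.422 -0.003] [ 0.704 -0.192  0.11 ]
side beaker 0.58 [330. 286.] [0.615 0.135 0.047] [0.603 0.088 0.011] [0.628 0.143 0.075]
side beaker 0.57 [273. 274.] [0.738 0.134 0.06 ] [0.705 0.093 0.003] [0.772 0.165 0.095]
side jar 0.96 [282. 195.] [ 0.761 -0.101  0.062] [ 0.735 -0.15  -0.003] [ 0.795 -0.086  0.091]
side textbook 0.93 [372. 367.] [0.516 0.297 0.015] [ 0.38   0.169 -0.006] [0.656 0.393 0.023]
wrist [[0.335, -0.908, -0.25, 0.239], [-0.942, -0.324, -0.088, -0.473], [-0.001, 0.265, -0.964, 0.374]] 407.8612718817273
```

View pics/scene0.png

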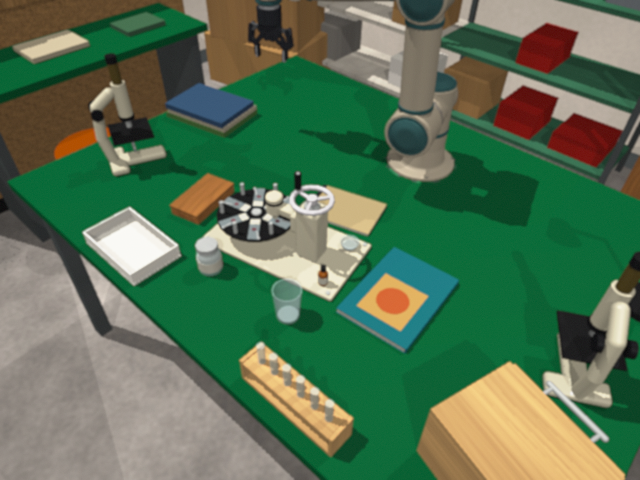

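View pics/side0.png

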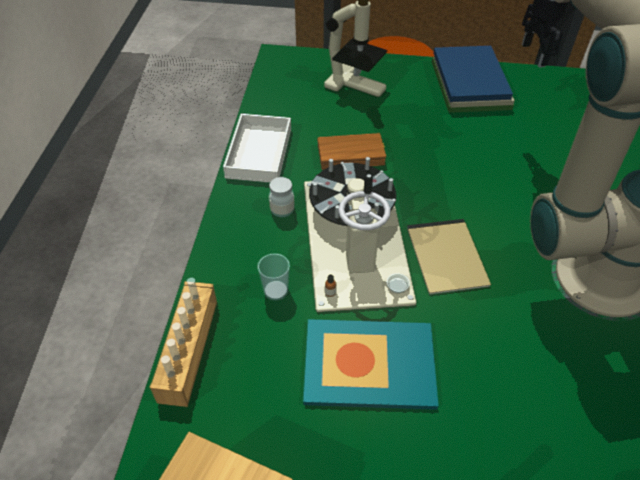

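Run:
```python
from h import *
from scipy.optimize import least_squares
def circ(P,r):
    f=lambda q:np.hypot(P[:,0]-q[0],P[:,1]-q[1])-r
    return least_squares(f,P[:,:2].mean(0),loss='soft_l1',f_scale=.003)
for n in ['scene','side']:
    c=cap(n); P=cloud(c,np.ones((480,640),bool))
    P=P[(P[:,0]>.3)&(P[:,0]<.9)&(abs(P[:,1])<.5)]
    W=P[(P[:,2]>.186)&(P[:,2]<.198)&(abs(P[:,0]-.556)<.08)&(abs(P[:,1]-.04)<.08)]
    # rim: outer points
    k=circ(W,.048); W2=W[abs(np.hypot(W[:,0]-k.x[0],W[:,1]-k.x[1])-.048)<.008]; k=circ(W2,.048)
    print(n,'wheel',k.x.round(4),len(W2),(W2.min(0)+W2.max(0))/2)
    T=P[(P[:,2]>.066)&(P[:,2]<.08)&(P[:,1]<0)&(P[:,1]>-.35)&(abs(P[:,0]-.58)<.13)]
    print('table bbox',T.min(0).round(3),T.max(0).round(3))
    H=cv2.minEnclosingCircle((T[:,:2]*1000).astype(np.float32)); print('table enc',H)
    B=P[(P[:,2]>.006)&(P[:,2]<.017)&(P[:,1]>-.32)&(P[:,1]<.19)&(abs(P[:,0]-.58)<.15)]
    print('base',cv2.minAreaRect((B[:,:2]*1000).astype(np.float32)))
    Q=P[(P[:,2]>.095)&(P[:,2]<.111)&(P[:,1]<.02)&(P[:,1]>-.3)&(abs(P[:,0]-.58)<.13)]
    import scipy.cluster.hierarchy as h
    l=h.fcluster(h.linkage(Q[:,:2]),.012,'distance')
    for i in set(l): print(' post',Q[l==i].mean(0).round(4),(l==i).sum(),Q[l==i].max(0).round(3))
    r=cut_out(n,'handle')[0]; Hh=cloud(c,r['mask']); Hh=Hh[Hh[:,2]>.2]; k=circ(Hh,.009); print('handle',k.x.round(4),Hh.mean(0))
    Hh=Hh[Hh[:,2]>.236]; print('top',Hh.mean(0))
```

```text
scene wheel [0.561  0.0401] 498 [0.56051178 0.03829517 0.19178319]
table bbox [ 0.488 -0.233  0.066] [ 0.698 -0.021  0.08 ]
table enc ((592.3140869140625, -128.2847137451172), 108.00682830810547)
base ((570.3475952148438, -64.90013122558594), (500.29736328125, 298.1024475097656), 87.8119125366211)
 post [ 0.566  -0.212   0.1028] 18 [ 0.571 -0.208  0.11 ]
 post [ 0.6826 -0.1082  0.1033] 23 [ 0.687 -0.103  0.11 ]
 post [ 0.6545 -0.1938  0.1042] 18 [ 0.659 -0.188  0.11 ]
 post [ 0.5065 -0.1451  0.1034] 18 [ 0.511 -0.14   0.109]
 post [ 0.5362 -0.0635  0.1066] 2 [ 0.537 -0.063  0.108]
 post [0.5905 0.0062 0.1023] 29 [0.594 0.019 0.11 ]
 post [ 0.6232 -0.0414  0.1034] 23 [ 0.628 -0.036  0.111]
 post [ 0.5967 -0.0629  0.1073] 16 [ 0.603 -0.05   0.111]
handle [ 0.5559 -0.0109] [ 0.56097547 -0.00594324  0.22431438]
top [ 0.55904979 -0.00677521  0.239823  ]
side wheel [0.5581 0.0395] 687 [0.5579765  0.03888634 0.19198406]
table bbox [ 0.488 -0.239  0.066] [ 0.698 -0.024  0.08 ]
table enc ((595.8451538085938, -130.3805694580078), 108.2536392211914)
base ((579.1043090820312, -62.174560546875), (503.6959533691406, 297.9376220703125), 89.88440704345703)
 post [ 0.6533 -0.1951  0.1035] 23 [ 0.657 -0.19   0.11 ]
 post [ 0.5648 -0.2133  0.1034] 22 [ 0.569 -0.207  0.11 ]
 post [ 0.5052 -0.1463  0.1034] 24 [ 0.509 -0.141  0.108]
 post [ 0.6813 -0.1093  0.1028] 23 [ 0.686 -0.104  0.108]
 post [ 0.5327 -0.0609  0.1039] 24 [ 0.537 -0.054  0.111]
 post [ 0.6222 -0.0433  0.1028] 24 [ 0.626 -0.036  0.108]
 post [ 0.5956 -0.0575  0.1091] 3 [ 0.598 -0.053  0.111]
handle [ 0.5562 -0.0125] [ 0.55590687 -0.0065929   0.22427743]
top [ 0.55584607 -0.00925315  0.23928006]
```

```bash
cat >> h.py <<'E'
from scipy.spatial.transform import Rotation as R
def Rt(s=None):
    s=s or observe(); return R.from_euler('xyz',s['eef_rot']).as_matrix()
CT=np.array([.594,-.1275]); CW=np.array([.5595,.0392]); YAW=np.radians(11.7)
E
python3 - <<'E'
from h import *
M=Rt(); p=observe()['ee_pos']; print(M.round(3))
for tip,extra in((.14,0),(.085,0)):
  a=YAW+np.radians(240); q=np.append(CT+.09*np.array([np.cos(a),np.sin(a)]),tip+.022)
  print(q,(M.T@(q-p)*1000).round(1))
t=np.degrees(np.arctan2(M[1,1],M[0,1])); print('jaw dir',t)
E
```

```text
[[ 0.     0.335 -0.942]
 [-0.    -0.942 -0.335]
 [-1.     0.    -0.   ]]
[ 0.56574068 -0.21294829  0.162     ] [  91.3 -134.8 -461.6]
[ 0.56574068 -0.21294829  0.107     ] [ 146.3 -134.8 -461.6]
jaw dir -70.41696212178827
```

Request:
arm_command:
  slide:
    - [0,-27,-92]
    - [0,-67,-231]
    - [20,-108,-369]
    - [50,-134.8,-461.6]
    - [50,-134.8,-461.6]
    - [50,-134.8,-461.6]
    - [50,-134.8,-461.6]
    - [50,-134.8,-461.6]
    - [50,-134.8,-461.6]
    - [50,-134.8,-461.6]
    - [50,-134.8,-461.6]
    - [50,-134.8,-461.6]
  dr:
    - [-10,0,0]
    - [-20,0,0]
    - [-30,0,0]
    - [-40,0,0]
    - [-52.1,0,0]
    - [-52.1,0,0]
    - [-52.1,0,0]
    - [-52.1,0,0]
    - [-52.1,0,0]
    - [-52.1,0,0]
    - [-52.1,0,0]
    - [-52.1,0,0]
  gripper: [0.42,0.42,0.42,0.42,0.42,0.42,0.42,0.42,0.42,0.42,0.42,0.42]
  newtons: 40

```text
clock: 3.35
ee_pos: [0.5652, -0.2138, 0.2038]
eef_rot: [1.319, 1.57, -0.573]
force: [0.6, -0.1, 0.5]
grip_width: 0.036
```

Run:
```python
from h import *
s=observe();M=Rt(s); p=s['ee_pos']; print(s['clock'],p,s['grip_width'],s['qpos'],M.round(3))
a=YAW+np.radians(240); q=np.append(CT+.09*np.array([np.cos(a),np.sin(a)]),.085+.022)
print((M.T@(q-p)*1000).round(1),np.degrees(np.arctan2(M[1,1],M[0,1])))
cap('side','side1.png');cap('wrist','wrist1.png')
```

```text
3.35 [ 0.56519632 -0.21379412  0.20383605] 0.03603746102906271 [-4.22679790e-01  2.93673873e-01  1.22849621e+00 -1.23571624e-04
  1.61860839e+00 -1.01513063e-01] [[ 0.001  0.949 -0.316]
 [-0.    -0.316 -0.949]
 [-1.     0.001  0.   ]]
[96.8  0.2 -1. ] -18.401834531490714
```

View pics/wrist1.png

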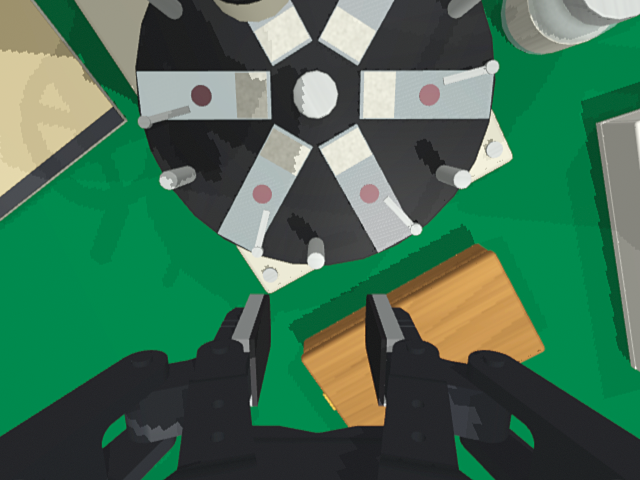

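Run:
```python
from h import *
c=cap('wrist')
for (u,v) in [(258,250),(262,225),(265,212),(415,230),(400,212),(316,258),(235,230),(316,230)]:
    m=np.zeros((480,640),bool); m[v-1:v+2,u-1:u+2]=1
    P=cloud(c,m); p=np.median(P,0); d=p[:2]-CT; print(u,v,p.round(4),'r',np.hypot(*d).round(3),'ang',np.degrees(np.arctan2(d[1],d[0])-YAW).round(1)%360)
P=cloud(c,np.ones((480,640),bool))
d=P[:,:2]-CT; r=np.hypot(d[:,0],d[:,1]); a=np.degrees(np.arctan2(d[:,1],d[:,0])-YAW)%360
for lo in range(200,280,5):
    m=(r>.075)&(r<.105)&(a>=lo)&(a<lo+5)&(P[:,2]<.13); print(lo,m.sum(),np.percentile(P[m,2],[50,99,100]).round(4) if m.any() else '')
m=(abs(P[:,2]-.105)<.006)&(abs(a-240)<10)&(r>.07)&(r<.11); print('post',P[m].mean(0),r[m].mean(),a[m].mean())
```

```text
258 250 [ 0.5284 -0.2059  0.0767] r 0.102 ang 218.4
262 225 [ 0.5362 -0.1918  0.0751] r 0.086 ang 216.3
265 212 [ 0.5408 -0.1846  0.075 ] r 0.078 ang 215.3
415 230 [ 0.6259 -0.2246  0.0763] r 0.102 ang 276.5
400 212 [ 0.6201 -0.2108  0.0754] r 0.087 ang 275.7
316 258 [ 0.5645 -0.2138  0.1071] r 0.091 ang 239.4
235 230 [ 0.5186 -0.1898  0.0733] r 0.098 ang 207.9
316 230 [ 0.5669 -0.2061  0.0721] r 0.083 ang 239.3
200 582 [0.0732 0.0751 0.0757]
205 590 [0.0737 0.0755 0.0761]
210 574 [0.0736 0.0754 0.0759]
215 594 [0.0743 0.0772 0.0781]
220 564 [0.0721 0.0735 0.0756]
225 559 [0.0721 0.0735 0.0738]
230 557 [0.0721 0.0736 0.0739]
235 603 [0.0734 0.1082 0.1086]
240 582 [0.0724 0.1083 0.1087]
245 560 [0.0721 0.0735 0.0742]
250 550 [0.0721 0.0735 0.0739]
255 559 [0.0722 0.0743 0.0746]
260 570 [0.0735 0.075  0.0755]
265 566 [0.0736 0.0752 0.0758]
270 578 [0.0738 0.076  0.0765]
275 588 [0.0731 0.077  0.0774]
post [ 0.56396955 -0.21430642  0.10603716] 0.09188883006102626 239.21733730502174
```

Request:
arm_command:
  slide:
    - [40,0,0]
    - [75,0,0]
    - [94,0,0]
    - [94,0,0]
    - [94,0,0]
  dr:
    - [0,0,0]
    - [0,0,0]
    - [0,0,0]
    - [0,0,0]
    - [0,0,0]
  gripper: [0.35,0.35,0.35,0.35,0.35]

```text
clock: 4.12
ee_pos: [0.5665, -0.2133, 0.1112]
eef_rot: [1.45, 1.568, -0.44]
force: [-0.2, 0.8, -0.3]
grip_width: 0.0297
```

Run:
```python
from h import *
s=observe();M=Rt(s); p=s['ee_pos']; print(s['clock'],p,s['force'],s['grip_width'])
d=p[:2]-CT; a0=np.arctan2(d[1],d[0]); print(np.hypot(*d),np.degrees(a0-YAW))
for k in range(4,65,4):
    a=a0+np.radians(k); q=np.append(CT+.09*np.array([np.cos(a),np.sin(a)]),p[2]); print(k,(M.T@(q-p)*1000).round(1).tolist())
cap('side','side2.png')
```

```text
4.125 [ 0.56652733 -0.21332367  0.11119858] [-0.23433446  0.82304724 -0.2718352 ] 0.02968730419749917
0.0901135409498871 -119.45018177705775
4 [0.0, 6.3, -0.4]
8 [0.0, 12.5, -1.1]
12 [0.1, 18.7, -2.3]
16 [0.1, 24.8, -3.8]
20 [0.1, 30.7, -5.8]
24 [0.1, 36.5, -8.3]
28 [0.1, 42.1, -11.1]
32 [0.1, 47.6, -14.3]
36 [0.1, 52.7, -17.8]
40 [0.2, 57.6, -21.7]
44 [0.2, 62.3, -26.0]
48 [0.2, 66.6, -30.6]
52 [0.2, 70.6, -35.4]
56 [0.2, 74.2, -40.5]
60 [0.2, 77.5, -45.9]
64 [0.2, 80.4, -51.5]
```

View pics/side2.png

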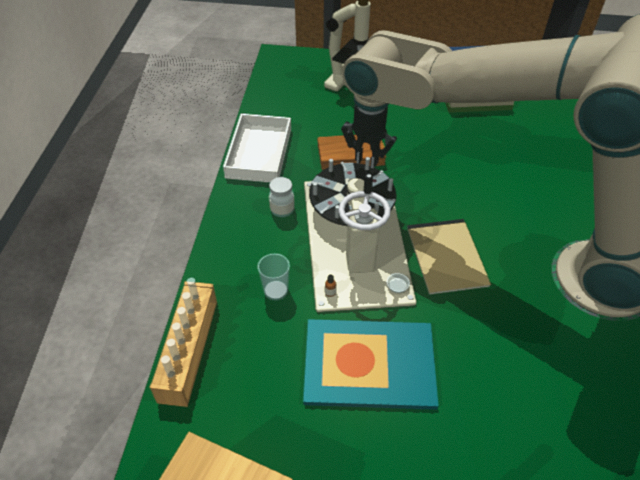

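Request:
arm_command:
  slide:
    - [0,6.3,-0.4]
    - [0,12.5,-1.1]
    - [0,18.7,-2.3]
    - [0,24.8,-3.8]
    - [0,30.7,-5.8]
    - [0,36.5,-8.3]
    - [0,42.1,-11.1]
    - [0,47.6,-14.3]
    - [0,52.7,-17.8]
    - [0,57.6,-21.7]
    - [0,62.3,-26]
    - [0,66.6,-30.6]
    - [0,70.6,-35.4]
    - [0,74.2,-40.5]
    - [0,77.3,-45.5]
    - [0,77.3,-45.5]
    - [0,77.3,-45.5]
    - [0,77.3,-45.5]
  dr:
    - [-4,0,0]
    - [-8,0,0]
    - [-12,0,0]
    - [-16,0,0]
    - [-20,0,0]
    - [-24,0,0]
    - [-28,0,0]
    - [-32,0,0]
    - [-36,0,0]
    - [-40,0,0]
    - [-44,0,0]
    - [-48,0,0]
    - [-52,0,0]
    - [-56,0,0]
    - [-60,0,0]
    - [-60,0,0]
    - [-60,0,0]
    - [-60,0,0]
  gripper: [0.35,0.35,0.35,0.35,0.35,0.35,0.35,0.35,0.35,0.35,0.35,0.35,0.35,0.35,0.35,0.35,0.35,0.35]

```text
clock: 6.42
ee_pos: [0.6533, -0.1943, 0.1096]
eef_rot: [0.292, 1.57, -0.552]
force: [0.6, 0.1, 0.7]
grip_width: 0.0296
```

```bash
cat > tab.py <<'E'
from h import *
import scipy.cluster.hierarchy as h
s=observe();M=Rt(s); p=s['ee_pos']; print(s['clock'],p,s['force'],s['grip_width'],s['qpos'])
d=p[:2]-CT; print(np.hypot(*d),np.degrees(np.arctan2(d[1],d[0])-YAW)%360,'jaw',np.degrees(np.arctan2(M[1,1],M[0,1])))
import sys
for n in ['scene','side']:
    c=cap(n,n+sys.argv[1]+'.png'); P=cloud(c,np.ones((480,640),bool))
    Q=P[(P[:,2]>.097)&(P[:,2]<.112)]; d=Q[:,:2]-CT; r=np.hypot(d[:,0],d[:,1]); Q=Q[(r>.08)&(r<.1)];d=Q[:,:2]-CT
    l=h.fcluster(h.linkage(Q[:,:2]),.012,'distance')
    for i in set(l): m=Q[l==i].mean(0); e=m[:2]-CT; print(' post',m.round(4),(l==i).sum(),np.degrees(np.arctan2(e[1],e[0])-YAW).round(1)%360)
E
python3 tab.py 3
```

```text
6.425 [ 0.65334039 -0.19427748  0.10964172] [0.60887797 0.06186154 0.71671697] 0.02963375339040675 [-3.43159780e-01  5.73030823e-01  1.05597449e+00 -9.55405095e-05
  1.51213819e+00 -1.06961645e+00]
0.08933372251750755 299.92521455220293 jaw 41.623222583870984
 post [ 0.6235 -0.0414  0.105 ] 18 59.4
 post [ 0.5647 -0.2128  0.104 ] 16 239.3
 post [ 0.6823 -0.1085  0.1047] 19 0.5
 post [ 0.6378 -0.1977  0.1043] 15 290.3
 post [ 0.6715 -0.1741  0.105 ] 36 317.3
 post [ 0.5063 -0.1443  0.1036] 20 179.1
 post [ 0.5366 -0.0631  0.1071] 2 120.0
 post [ 0.6224 -0.0427  0.1042] 24 59.8
 post [ 0.5646 -0.2133  0.1036] 17 239.4
 post [ 0.6816 -0.1105  0.1045] 22 359.3
 post [ 0.6517 -0.1912  0.1045] 82 300.4
 post [ 0.5051 -0.1445  0.1041] 22 179.1
 post [ 0.5337 -0.0605  0.1046] 24 120.3
```

View pics/side3.png

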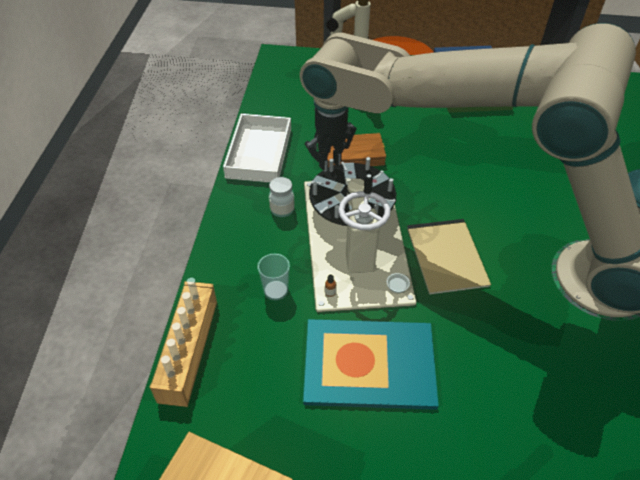

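Run:
```python
from h import *
s=observe();M=Rt(s); p=s['ee_pos']
for q in ([.653,-.194,.31],[.556,-.009,.30],[.556,-.009,.225]): print((M.T@(np.array(q)-p)*1000).round(1))
```

```text
[-2.005e+02 -1.000e-01 -3.000e-01]
[-190.6   50.4 -203. ]
[-115.6   50.3 -203.1]
```

Request:
arm_command:
  slide:
    - [-50,0,0]
    - [-110,0,0]
    - [-170,0,0]
    - [-200,0,0]
    - [-200,10,-40]
    - [-197,22,-90]
    - [-194,35,-140]
    - [-190,45,-185]
    - [-190,50,-203]
    - [-190,50,-203]
    - [-190,50,-203]
  dr:
    - [0,0,0]
    - [0,0,0]
    - [0,0,0]
    - [0,0,0]
    - [0,0,0]
    - [0,0,0]
    - [0,0,0]
    - [0,0,0]
    - [0,0,0]
    - [0,0,0]
    - [0,0,0]
  gripper: [0.35,0.35,0.35,0.6,0.7,0.7,0.7,0.7,0.7,0.7,0.7]

```text
clock: 7.9
ee_pos: [0.5563, -0.0103, 0.2993]
eef_rot: [-0.319, 1.57, -1.164]
force: [-0.2, 0.1, -0.3]
grip_width: 0.0597
```

```bash
python3 tab.py 4
python3 - <<'E'
from h import *
s=observe();M=Rt(s); p=s['ee_pos']
print((M.T@(np.array([.556,-.009,.225])-p)*1000).round(1))
for n in ['side','wrist','scene']:
    c=cap(n,n+'5.png')
    P=cloud(c,np.ones((480,640),bool)); P=P[(P[:,2]>.215)&(P[:,2]<.244)&(np.hypot(P[:,0]-.556,P[:,1]+.009)<.03)]
    if len(P): print(n,len(P),P.mean(0),P[P[:,2]>.236].mean(0),P.min(0),P.max(0))
E
```

```text
7.9 [ 0.55628525 -0.01028647  0.29927244] [-0.17197536  0.08966547 -0.25418701] 0.05971425571157986 [-8.46411515e-02  1.35294010e-01  1.22152243e+00 -4.80214360e-04
  1.78452490e+00 -8.10979434e-01]
0.12313169582584683 96.13615143346561 jaw 41.61027637748821
 post [ 0.5373 -0.0624  0.1079] 2 119.3
 post [ 0.6232 -0.0419  0.1036] 20 59.4
 post [ 0.586  -0.0421  0.1113] 1 83.7
 post [ 0.5058 -0.1451  0.1038] 18 179.6
 post [ 0.5658 -0.211   0.1044] 19 239.7
 post [ 0.6824 -0.1086  0.1035] 22 0.3
 post [ 0.6539 -0.1932  0.1033] 20 300.6
 post [ 0.6224 -0.0427  0.1046] 23 59.8
 post [ 0.6516 -0.1961  0.1037] 20 298.3
 post [ 0.6816 -0.1122  0.1041] 19 358.2
 post [ 0.5645 -0.2123  0.1045] 20 239.1
 post [ 0.5052 -0.1446  0.1044] 21 179.2
 post [ 0.5336 -0.0603  0.1047] 24 120.3
[74.   0.7 -1.2]
side 111 [ 0.55628751 -0.0076441   0.23117484] [ 0.5559081  -0.00976168  0.23971136] [ 0.54747933 -0.02035121  0.21519001] [ 5.64867085e-01 -5.14533249e-04  2.43916074e-01]
wrist 1485 [ 0.55339331 -0.00927147  0.23624244] [ 0.55446052 -0.0105027   0.23993562] [ 0.54592509 -0.01978554  0.21505993] [ 0.56363395 -0.00206601  0.2428858 ]
scene 82 [ 0.5593199  -0.00656803  0.23135805] [ 0.55782416 -0.00857269  0.23977627] [ 0.54802154 -0.01872501  0.21507562] [ 5.66657881e-01 -3.36897095e-04  2.42548358e-01]
```

View pics/wrist5.png

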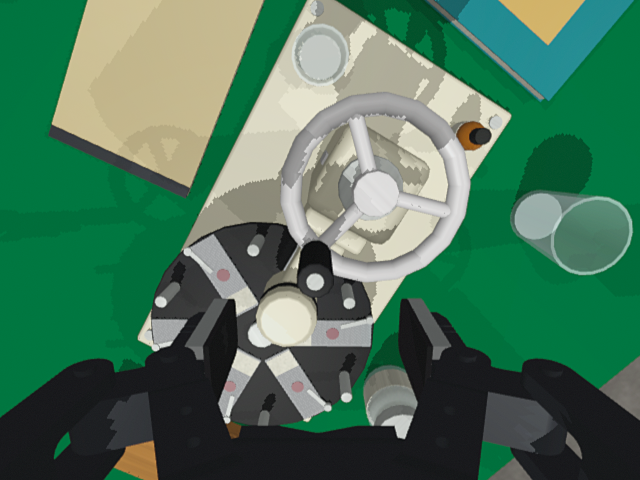

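Request:
arm_command:
  slide:
    - [40,0,0]
    - [74,0,0]
    - [74,0,0]
    - [74,0,0]
    - [74,0,0]
    - [74,0,0]
    - [74,0,0]
    - [74,0,0]
    - [74,0,0]
  dr:
    - [0,0,0]
    - [0,0,0]
    - [0,0,0]
    - [0,0,0]
    - [0,0,0]
    - [0,0,0]
    - [0,0,0]
    - [0,0,0]
    - [0,0,0]
  gripper: [0.7,0.7,0.7,0,0,0,0,0,0]
  newtons: 40

```text
clock: 9.28
ee_pos: [0.5564, -0.0094, 0.2273]
eef_rot: [0.609, 1.567, -0.234]
force: [-0.6, -1.4, 7.3]
grip_width: 0.0167
```

```bash
cat > st.py <<'E'
from h import *
import sys
s=observe();M=Rt(s); p=s['ee_pos']; print(s['clock'],p.round(4),'F',s['force'].round(1),s['grip_width'].round(4),s['qpos'].round(2))
d=p[:2]-CW; a0=np.degrees(np.arctan2(d[1],d[0])-YAW); print('r',np.hypot(*d).round(4),'ang',a0.round(2)%360)
if len(sys.argv)>1:
    start,stop,step=map(float,sys.argv[1:4]); z=.225
    for k in np.append(np.arange(start,stop,step),stop):
        a=np.radians(k)+YAW; q=np.append(CW+.048*np.array([np.cos(a),np.sin(a)]),z); print(k,(M.T@(q-p)*1000).round(1).tolist())
E
python3 st.py 240 0 -15
```

```text
Traceback (most recent call last):
  File "st.py", line 3, in <module>
    s=observe();M=Rt(s); p=s['ee_pos']; print(s['clock'],p.round(4),'F',s['force'].round(1),s['grip_width'].round(4),s['qpos'].round(2))
                                                                                            ^^^^^^^^^^^^^^^^^^^^^
AttributeError: 'float' object has no attribute 'round'
```

```bash
sed -i "s/s\['grip_width'\].round(4)/s['grip_width']/" st.py; python3 st.py 240 0 -15
```

```text
9.275 [ 0.5564 -0.0094  0.2273] F [-0.6 -1.4  7.3] 0.01671791831281072 [-0.08  0.15  1.35 -0.    1.64 -0.81]
r 0.0487 ang 254.63
240.0 [2.3, -6.9, -10.2]
225.0 [2.3, -11.7, -21.8]
210.0 [2.2, -13.3, -34.2]
195.0 [2.2, -11.7, -46.7]
180.0 [2.2, -6.9, -58.2]
165.0 [2.1, 0.7, -68.2]
150.0 [2.1, 10.6, -75.8]
135.0 [2.1, 22.2, -80.6]
120.0 [2.2, 34.6, -82.3]
105.0 [2.2, 47.1, -80.6]
90.0 [2.2, 58.6, -75.8]
75.0 [2.3, 68.6, -68.2]
60.0 [2.3, 76.2, -58.3]
45.0 [2.4, 81.0, -46.7]
30.0 [2.4, 82.7, -34.3]
15.0 [2.4, 81.0, -21.9]
0.0 [2.5, 76.2, -10.3]
```

Request:
arm_command:
  slide:
    - [-2,0,0]
    - [-2,-3.7,-5]
    - [-2,-6.9,-10.2]
    - [-2,-9.7,-16]
    - [-2,-11.7,-21.8]
    - [-2,-13.3,-34.2]
    - [-2,-11.7,-46.7]
    - [-2,-6.9,-58.2]
    - [-2,0.7,-68.2]
    - [-2,10.6,-75.8]
    - [-2,10.6,-75.8]
  dr:
    - [0,0,0]
    - [0,0,0]
    - [0,0,0]
    - [0,0,0]
    - [0,0,0]
    - [0,0,0]
    - [0,0,0]
    - [0,0,0]
    - [0,0,0]
    - [0,0,0]
    - [0,0,0]
  gripper: [0,0,0,0,0,0,0,0,0,0,0]

```text
clock: 10.65
ee_pos: [0.5116, 0.0565, 0.2274]
eef_rot: [-2.854, 1.566, 2.588]
force: [-10.4, 5.4, 4.3]
grip_width: 0.0168
```

```bash
python3 st.py 135 -15 -15
python3 - <<'E'
from h import *
cap('side','side6.png')
c=cap('scene','scene6.png')
E
```

```text
10.65 [0.5116 0.0565 0.2274] F [-10.4   5.4   4.3] 0.016837855746106172 [ 0.04  0.03  1.47  0.    1.64 -0.69]
r 0.0509 ang 148.48
135.0 [2.4, 11.9, -1.6]
120.0 [2.4, 24.3, -3.2]
105.0 [2.4, 36.7, -1.5]
90.0 [2.3, 48.3, 3.3]
75.0 [2.3, 58.2, 11.0]
60.0 [2.2, 65.8, 20.9]
45.0 [2.2, 70.6, 32.5]
30.0 [2.1, 72.2, 44.9]
15.0 [2.0, 70.5, 57.3]
0.0 [2.0, 65.7, 68.9]
-15.0 [1.9, 58.1, 78.8]
```

View pics/side6.png

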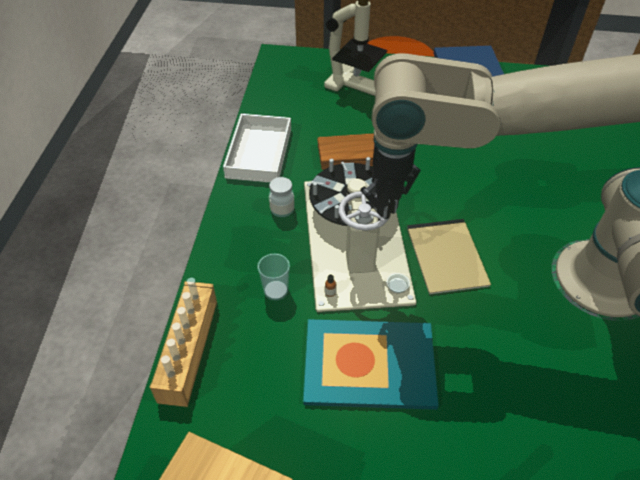

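```bash
cat > st2.py <<'E'
from h import *
import sys
s=observe();M=Rt(s); p=s['ee_pos']
cx,cy,px,py=map(float,sys.argv[1:5]); C=np.array([cx,cy])  # effective centre, commanded xy
d=p[:2]-C; print(s['clock'],p.round(4),'F',s['force'].round(1),'w',round(s['grip_width'],4),'r',np.hypot(*d).round(4),'ang',(np.degrees(np.arctan2(d[1],d[0])-YAW)%360).round(2))
er=d/np.hypot(*d); f=s['force'][:2]; print('Fr',(f@er).round(1),'Ft',(f@np.array([-er[1],er[0]])).round(1))
start,stop,step=map(float,sys.argv[5:8])
for k in np.append(np.arange(start,stop,step),stop):
    a=np.radians(k)+YAW; q=np.append(C+.048*np.array([np.cos(a),np.sin(a)]),0); print(k,(M.T@(q-np.array([px,py,0]))*1000).round(1).tolist()[1:], q.round(4)[:2])
E
python3 st2.py .5562 .0387 .514 .0545 135 -15 -15
```

```text
10.75 [0.5115 0.0562 0.2274] F [-10.2   5.6   4.3] w 0.0166 r 0.048 ang 146.91
Fr 11.5 Ft -1.5
135.0 [8.6, -6.5] [0.5161 0.0651]
120.0 [21.0, -8.1] [0.5243 0.0745]
105.0 [33.4, -6.4] [0.5346 0.0816]
90.0 [45.0, -1.6] [0.5465 0.0857]
75.0 [54.9, 6.0] [0.559  0.0866]
60.0 [62.5, 16.0] [0.5713 0.0843]
45.0 [67.3, 27.6] [0.5826 0.0788]
30.0 [68.9, 40.0] [0.592  0.0706]
15.0 [67.3, 52.4] [0.5991 0.0603]
0.0 [62.5, 64.0] [0.6032 0.0484]
-15.0 [54.8, 73.9] [0.6041 0.0359]
```

Request:
arm_command:
  slide:
    - [0,4,-3]
    - [0,8.6,-6.5]
    - [0,21,-8.1]
    - [0,33.4,-6.4]
    - [0,45,-1.6]
    - [0,54.9,6]
    - [0,62.5,16]
    - [0,67.3,27.6]
    - [0,67.3,27.6]
  dr:
    - [0,0,0]
    - [0,0,0]
    - [0,0,0]
    - [0,0,0]
    - [0,0,0]
    - [0,0,0]
    - [0,0,0]
    - [0,0,0]
    - [0,0,0]
  gripper: [0,0,0,0,0,0,0,0,0]
  newtons: 60

```text
clock: 11.88
ee_pos: [0.5829, 0.0782, 0.2275]
eef_rot: [0.23, 1.57, -0.614]
force: [-0.7, -3.3, 4.0]
grip_width: 0.0161
```

```bash
python3 st2.py .5562 .0387 .5826 .0788 45 -15 -15
```

```text
11.875 [0.5829 0.0782 0.2275] F [-0.7 -3.3  4. ] w 0.0161 r 0.0477 ang 44.21
Fr -3.2 Ft -1.3
45.0 [-0.0, -0.0] [0.5826 0.0788]
30.0 [1.6, 12.4] [0.592  0.0706]
15.0 [0.0, 24.8] [0.5991 0.0603]
0.0 [-4.8, 36.4] [0.6032 0.0484]
-15.0 [-12.4, 46.3] [0.6041 0.0359]
```

Request:
arm_command:
  slide:
    - [0,1.6,12.4]
    - [0,0,24.8]
    - [0,-2.4,31]
    - [0,-4.8,36.4]
    - [0,-7,40]
    - [0,-7,40]
    - [0,-7,40]
  dr:
    - [0,0,0]
    - [0,0,0]
    - [0,0,0]
    - [0,0,0]
    - [0,0,0]
    - [0,0,0]
    - [0,0,0]
  gripper: [0,0,0,0,0,0,0]

```text
clock: 12.75
ee_pos: [0.6028, 0.0478, 0.2275]
eef_rot: [2.492, 1.564, 1.653]
force: [-3.5, 15.4, 4.6]
grip_width: 0.0163
```

```bash
python3 st2.py .5562 .0387 .6040 .0435 0 300 15; python3 tab.py 7|grep post; python3 -c "
from h import *
cap('wrist','wrist7.png')"
```

```text
12.75 [0.6028 0.0478 0.2275] F [-3.5 15.4  4.6] w 0.0163 r 0.0475 ang 359.37
Fr -0.5 Ft 15.8
0.0 [2.7, -4.2] [0.6032 0.0484]
15.0 [7.5, -15.8] [0.5991 0.0603]
30.0 [9.2, -28.2] [0.592  0.0706]
45.0 [7.6, -40.6] [0.5826 0.0788]
60.0 [2.9, -52.2] [0.5713 0.0843]
75.0 [-4.7, -62.2] [0.559  0.0866]
90.0 [-14.6, -69.8] [0.5465 0.0857]
105.0 [-26.2, -74.7] [0.5346 0.0816]
120.0 [-38.6, -76.4] [0.5243 0.0745]
135.0 [-51.0, -74.8] [0.5161 0.0651]
150.0 [-62.6, -70.0] [0.5106 0.0538]
165.0 [-72.6, -62.4] [0.5083 0.0415]
180.0 [-80.2, -52.5] [0.5092 0.029 ]
195.0 [-85.1, -41.0] [0.5133 0.0171]
210.0 [-86.8, -28.6] [0.5204 0.0068]
225.0 [-85.2, -16.1] [ 0.5298 -0.0014]
240.0 [-80.4, -4.5] [ 0.5411 -0.0069]
255.0 [-72.8, 5.4] [ 0.5534 -0.0092]
270.0 [-62.9, 13.1] [ 0.5659 -0.0083]
285.0 [-51.4, 17.9] [ 0.5778 -0.0042]
300.0 [-39.0, 19.6] [0.5881 0.0029]
 post [ 0.5063 -0.1439  0.1039] 19 178.9
 post [ 0.537  -0.0618  0.1055] 4 119.2
 post [ 0.6236 -0.0413  0.1043] 20 59.3
 post [ 0.5877 -0.0405  0.1111] 3 82.5
 post [ 0.5652 -0.2118  0.1036] 19 239.4
 post [ 0.6536 -0.1939  0.104 ] 17 300.2
 post [ 0.6821 -0.1091  0.1038] 20 0.1
 post [ 0.6239 -0.0417  0.0985] 4 59.1
 post [ 0.6823 -0.1088  0.1012] 9 0.2
 post [ 0.5338 -0.0618  0.1036] 23 120.8
 post [ 0.5054 -0.1455  0.1037] 21 179.8
 post [ 0.5616 -0.2177  0.1057] 1 238.5
```

View pics/wrist7.png

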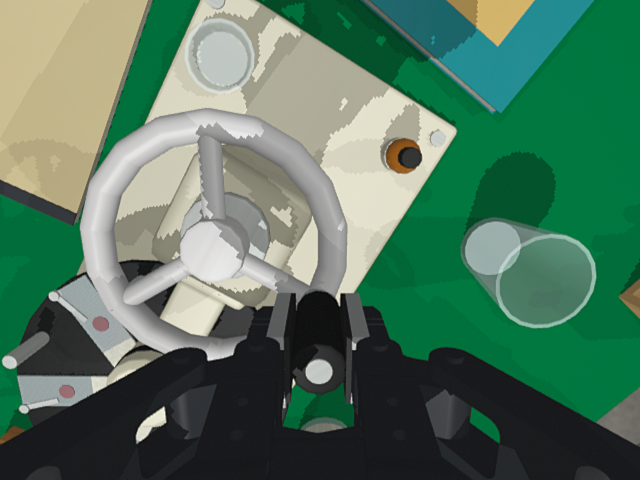

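Request:
arm_command:
  slide:
    - [0,2.7,-4.2]
    - [0,7.5,-15.8]
    - [0,9.2,-28.2]
    - [0,7.6,-40.6]
    - [0,2.9,-52.2]
    - [0,-4.7,-62.2]
    - [0,-14.6,-69.8]
    - [0,-26.2,-74.7]
    - [0,-38.6,-76.4]
    - [0,-51,-74.8]
    - [0,-62.6,-70]
    - [0,-72.6,-62.4]
    - [0,-80.2,-52.5]
    - [0,-85.1,-41]
    - [0,-86.8,-28.6]
    - [0,-85.2,-16.1]
    - [0,-80.4,-4.5]
    - [0,-72.8,5.4]
    - [0,-62.9,13.1]
    - [0,-62.9,13.1]
  dr:
    - [0,0,0]
    - [0,0,0]
    - [0,0,0]
    - [0,0,0]
    - [0,0,0]
    - [0,0,0]
    - [0,0,0]
    - [0,0,0]
    - [0,0,0]
    - [0,0,0]
    - [0,0,0]
    - [0,0,0]
    - [0,0,0]
    - [0,0,0]
    - [0,0,0]
    - [0,0,0]
    - [0,0,0]
    - [0,0,0]
    - [0,0,0]
    - [0,0,0]
  gripper: [0,0,0,0,0,0,0,0,0,0,0,0,0,0,0,0,0,0,0,0]

```text
clock: 15.4
ee_pos: [0.566, -0.0083, 0.2274]
eef_rot: [-0.009, 1.569, -0.853]
force: [1.2, -1.7, 5.0]
grip_width: 0.0169
```

```bash
python3 st2.py .5562 .0387 .5659 -.0083 285 540 15
```

```text
15.4 [ 0.566  -0.0083  0.2274] F [ 1.2 -1.7  5. ] w 0.0169 r 0.048 ang 270.05
Fr 1.9 Ft 0.8
285.0 [11.6, 4.8] [ 0.5778 -0.0042]
300.0 [24.0, 6.4] [0.5881 0.0029]
315.0 [36.5, 4.8] [0.5963 0.0123]
330.0 [48.0, -0.0] [0.6018 0.0236]
345.0 [58.0, -7.7] [0.6041 0.0359]
360.0 [65.6, -17.6] [0.6032 0.0484]
375.0 [70.4, -29.2] [0.5991 0.0603]
390.0 [72.0, -41.6] [0.592  0.0706]
405.0 [70.3, -54.0] [0.5826 0.0788]
420.0 [65.5, -65.6] [0.5713 0.0843]
435.0 [57.9, -75.5] [0.559  0.0866]
450.0 [47.9, -83.2] [0.5465 0.0857]
465.0 [36.4, -87.9] [0.5346 0.0816]
480.0 [23.9, -89.6] [0.5243 0.0745]
495.0 [11.5, -87.9] [0.5161 0.0651]
510.0 [-0.1, -83.1] [0.5106 0.0538]
525.0 [-10.0, -75.5] [0.5083 0.0415]
540.0 [-17.6, -65.5] [0.5092 0.029 ]
```

Tracking is very good.

Request:
arm_command:
  slide:
    - [0,11.6,4.8]
    - [0,24,6.4]
    - [0,36.5,4.8]
    - [0,48,0]
    - [0,58,-7.7]
    - [0,65.6,-17.6]
    - [0,70.4,-29.2]
    - [0,72,-41.6]
    - [0,70.3,-54]
    - [0,65.5,-65.6]
    - [0,57.9,-75.5]
    - [0,47.9,-83.2]
    - [0,36.4,-87.9]
    - [0,23.9,-89.6]
    - [0,11.5,-87.9]
    - [0,0,-83.1]
    - [0,-10,-75.5]
    - [0,-17.6,-65.5]
    - [0,-17.6,-65.5]
  dr:
    - [0,0,0]
    - [0,0,0]
    - [0,0,0]
    - [0,0,0]
    - [0,0,0]
    - [0,0,0]
    - [0,0,0]
    - [0,0,0]
    - [0,0,0]
    - [0,0,0]
    - [0,0,0]
    - [0,0,0]
    - [0,0,0]
    - [0,0,0]
    - [0,0,0]
    - [0,0,0]
    - [0,0,0]
    - [0,0,0]
    - [0,0,0]
  gripper: [0,0,0,0,0,0,0,0,0,0,0,0,0,0,0,0,0,0,0]

```text
clock: 17.77
ee_pos: [0.5086, 0.0288, 0.2274]
eef_rot: [0.787, 1.57, -0.058]
force: [4.1, 0.2, 3.8]
grip_width: 0.0167
```

```bash
python3 st2.py .5562 .0387 .5092 .0290 555 720 15
```

```text
17.775 [0.5086 0.0288 0.2274] F [4.1 0.2 3.8] w 0.0167 r 0.0486 ang 180.1
Fr -4.1 Ft 0.6
555.0 [-4.8, 11.6] [0.5133 0.0171]
570.0 [-6.4, 24.0] [0.5204 0.0068]
585.0 [-4.8, 36.5] [ 0.5298 -0.0014]
600.0 [0.0, 48.0] [ 0.5411 -0.0069]
615.0 [7.7, 58.0] [ 0.5534 -0.0092]
630.0 [17.6, 65.6] [ 0.5659 -0.0083]
645.0 [29.2, 70.3] [ 0.5778 -0.0042]
660.0 [41.6, 72.0] [0.5881 0.0029]
675.0 [54.1, 70.3] [0.5963 0.0123]
690.0 [65.6, 65.5] [0.6018 0.0236]
705.0 [75.6, 57.9] [0.6041 0.0359]
720.0 [83.2, 47.9] [0.6032 0.0484]
```

Request:
arm_command:
  slide:
    - [0,-4.8,11.6]
    - [0,-6.4,24]
    - [0,-4.8,36.5]
    - [0,0,48]
    - [0,7.7,58]
    - [0,17.6,65.6]
    - [0,29.2,70.3]
    - [0,41.6,72]
    - [0,54.1,70.3]
    - [0,65.6,65.5]
    - [0,75.6,57.9]
    - [0,79.4,52.9]
    - [0,83.0,48.2]
    - [0,83.0,48.2]
    - [0,83.0,48.2]
    - [0,83.0,48.2]
  dr:
    - [0,0,0]
    - [0,0,0]
    - [0,0,0]
    - [0,0,0]
    - [0,0,0]
    - [0,0,0]
    - [0,0,0]
    - [0,0,0]
    - [0,0,0]
    - [0,0,0]
    - [0,0,0]
    - [0,0,0]
    - [0,0,0]
    - [0,0,0]
    - [0,0,0]
    - [0,0,0]
  gripper: [0,0,0,0,0,0,0,0,0,0,0,0,0,0,0,0]

```text
clock: 19.77
ee_pos: [0.6025, 0.0491, 0.2275]
eef_rot: [1.89, 1.57, 1.048]
force: [3.1, 1.2, 4.6]
grip_width: 0.0164
```

```bash
python3 st2.py .5562 .0387 .6032 .0484 720 720 15;python3 tab.py 8|grep post
python3 - <<'E'
from h import *
c=cap('wrist','wrist8.png')
for n in ['scene','side']:
    c=cap(n)
    for t in ['dropper','dish','slide_box','beaker','jar','textbook']:
        r=cut_out(n,t)
        if r:
            P=cloud(c,r[0]['mask']); print(n,t,round(r[0]['score'],2),np.median(P,0).round(3))
E
```

```text
19.775 [0.6025 0.0491 0.2275] F [3.1 1.2 4.6] w 0.0164 r 0.0474 ang 0.99
Fr 3.3 Ft 0.4
720.0 [0.0, -0.0] [0.6032 0.0484]
 post [ 0.6233 -0.0417  0.1038] 20 59.5
 post [ 0.5065 -0.1447  0.104 ] 19 179.4
 post [ 0.5657 -0.2116  0.1035] 20 239.7
 post [ 0.6534 -0.1938  0.1036] 18 300.2
 post [ 0.6823 -0.1089  0.1045] 19 0.2
 post [ 0.683  -0.1087  0.1009] 10 0.2
 post [ 0.6232 -0.0398  0.0998] 3 59.9
 post [ 0.5336 -0.0611  0.1047] 22 120.6
 post [ 0.5055 -0.1457  0.1034] 21 179.9
 post [ 0.5615 -0.2156  0.1076] 1 238.1
scene dropper 0.5 [0.622 0.135 0.046]
scene dish 0.63 [0.467 0.09  0.019]
scene slide_box 0.82 [ 0.629 -0.323  0.033]
scene beaker 0.8 [0.741 0.134 0.06 ]
scene jar 0.95 [ 0.775 -0.102  0.06 ]
scene textbook 0.82 [0.535 0.296 0.015]
side dropper 0.61 [0.615 0.135 0.046]
side dish 0.64 [0.562 0.044 0.014]
side beaker 0.82 [0.738 0.135 0.059]
side jar 0.73 [ 0.762 -0.102  0.06 ]
side textbook 0.93 [0.516 0.297 0.015]
```

View pics/wrist8.png

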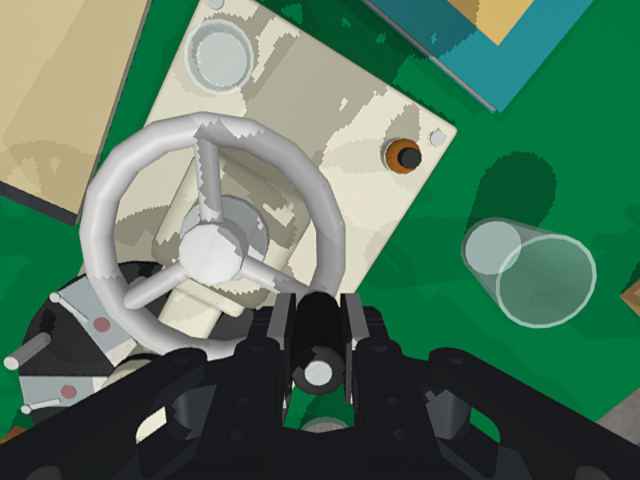

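View pics/side8.png

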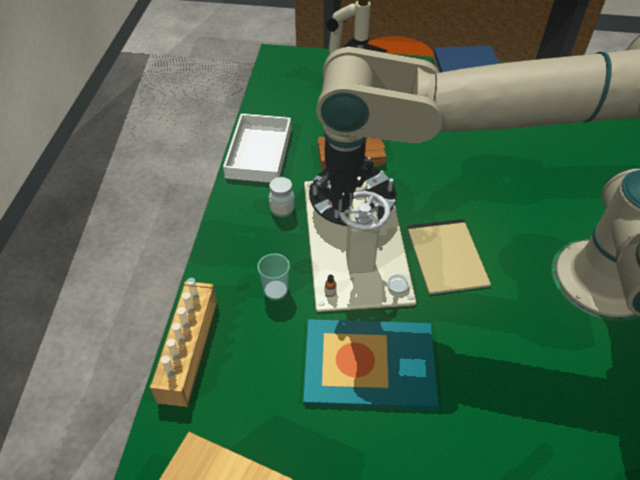

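```bash
python3 -c "
from rig import workorder,observe
print(workorder.sign_off()); s=observe(); print(s['clock'],s['ee_pos'],s['grip_width'])"
```

```text
the job is handed in; nothing more can be done
None
the job is handed in; nothing more can be done
```

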